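# Pump up the hand pump until its indicator pin is out, then shut it off

### The arm

A 6-joint arm with a two-finger parallel gripper is mounted at the origin on a cart in front of the work surface, level with it; the furniture and walls round the work are solid. World frame = base frame: x ahead of the robot, y to its left, z up, the work surface at z = 0. Lengths are in m, angles in rad, forces in N, time in s.
With the tool pointing down it reaches from about 0.35 to 0.775 m from the base axis. Payload 5.5 kg.
Tool frame: the origin (TCP) lies on the centre line of the jaws, within the pads' length; the fingertips stand 11 mm ahead of it and the grasp point (between the pads) lies 8 mm behind it (env.tip_reach is the distance from the TCP to the fingertips, in m); z points along the fingers, x is the direction in which the jaws open and shut, and the axes are right-handed (so a half turn about z gives the same grasp; the last joint's range is limited). The gripper opens to 85 mm and grips with 20 to 120 N. Pads are 22 mm wide; open, the fingers measure 114 mm over their backs; the gripper's body (76 mm by 85 mm) begins 54 mm behind the grasp point. The pads swing forward as they close: fully open they stand 13 mm farther back than shut.
Start: joints at [-1.413, 0.313, 0.046, 1.304, 0, 1.431], TCP at [0.169, -0.55, 0.218] pointing down, gripper open.
Joint ranges: [-2.76, 2.76], [-0.86, 1.69], [-1.03, 1.26], [-2.2, 2.34], [-1.47, 1.5], [-3.14, 3.14]. Speed limits (rad/s): [2.57, 2.57, 3.14, 3.14, 3.14, 3.14].

### API

Orientations are given as a unit quaternion [w, x, y, z].
In Python, from workcell import env gives the robot as it stands.
- The arm moves only by the tool carry_out, never from a script. Its argument "moves" is one flat list of numbers, 7 for each row, row after row: the gripper command: -1 is shut, 1 is fully open, values between are in proportion, then the shift along the tool's x, y, z in m, then the turn, a rotation vector about the tool's x, y, z in degrees. A call has exactly 5 rows; each row shifts and turns the pose as measured when the row begins, along the tool's axes as they then stand; what a row does not reach is not made up. A row lasts 1/8 s, in which the tool goes at most 62.5 mm and 10.7 degrees, less where a joint would pass 70% of its speed; a pose out of reach is approached as far as the arm can. A call is refused whole if a number of a shift passes 0.0625 or a number of a turn 10.7, either way. A call with a gripper value outside its range is refused whole. The fingers move at their own pace and stop on an object; "squeeze" is the grip in N (left out, the last holds). Time passes only in rows, so rows that do not move let the fingers close, or fill a call up. It gives the time, the measured TCP pose, the force and the opening at its end, in the units of the state.
- env.get_state(): the state, without advancing time (a new reading comes with each control period).
- env.read_camera(name): name is "scene" or "top" or "wrist"; returns the picture (420x560x3 uint8, red, green, blue); there is no depth.
- env.calibration(name): a dict with "camera_matrix" (3x3 intrinsics, pixels), "rvec" (rotation vector, rad) and "tvec" (3), from world to camera coordinates, as OpenCV has them; the wrist camera has in their place "hand_eye" (4x4, takes a point from camera to tool coordinates, whose origin is the TCP and whose axes are the tool frame's). Camera axes: x right, y down, z forward; pixel columns grow to the right and rows downward; lengths in m; the calibration is good to about 2 mm. The wrist camera is an equidistant fisheye: a pixel r from the principal point sees the ray r / f radians off the axis. A picture is of the moment at which its call begins: read the wrist's pose just before it. calibration takes no time and is no camera call.
- env.hand_in(): hands the job in, once; it reports no verdict.
The state is a dict: "clock": time; "joint_pos": joint angles; "qvel": joint speeds; "tau": joint torques, N m; "tcp_pos": TCP position; "orientation": TCP orientation; "wrist_force": force on the tool from outside, world axes, zero at the start; "ft_torque": the same for the moment, N m; "finger_gap": finger opening in m.
Only numpy, scipy, OpenCV 4.12 (cv2) and the standard library are available. Lean on these libraries where they do the work, as an engineer would, in place of code of your own. Each camera call takes 0.05 s, during which the arm holds its last target. There are 200 camera calls.

### The job

Pump the red plunger of the blue hand pump with full strokes, letting it spring all the way up between strokes, until the indicator pin beside it stands fully out with its whole green ring showing above the brass collar. Then push the yellow-knobbed shut-off lever all the way over to the rear of the pump (away from you) and leave the plunger up. Only press and push with the fingertips: never touch the indicator pin itself, pick nothing up, and leave the other things on the bench where they are.

Things in the scene. Friction and masses are not known exactly. Their poses are not given: they have to be found in the camera images.
- pump: bolted-down hand pump: blue body (60 mm in x, y -50 to +80 mm, top 80 mm above the bench) on a dark base plate (100 mm in x, y -150 to +100 mm, 10 thick). Origin on the bench; x points to the pump's rear (away from the robot at yaw 0), y left, z up. In this frame, all at x 0: plunger axis y +45 mm, indicator pin y -30 mm, lever hinge y -118 mm and 32 mm above the bench.
- plunger_top (a point): centre of the flat top of the red palm knob on the plunger (knob 48 mm across, 22 mm thick; the flat is about 36 mm across). It stands 148 mm above the bench when up and 123 mm when pressed home.
- plunger (a joint): travel of the plunger in m: 0 = fully up, 0.025 = pressed home against its stop. It goes straight down and springs back by itself; the spring takes 4 N at first and 8 N at the bottom (about 9 N with the pin's load).
- indicator (a joint): rise of the indicator pin in m: 0 = in, about 0.035 = fully out, its end; 0 to 0.011 at the start. A ratchet lifts it on the down stroke: each full stroke (to the stop, then fully up) lifts it 6 mm, the first up to 10 mm; strokes under about 20 mm, or not let up fully, lift little or nothing. It stays put in between. The last stroke must reach the stop; extra strokes do no harm.
- pin_top (a point): centre of the top of the indicator pin, upright, white, 12 mm across, 75 mm beside the plunger. 88 mm above the bench at joint value 0 (4 mm above its brass collar), 123 mm when fully out. A green ring 8 mm high lies 29 to 37 mm below its top, a dark stem below that; the ring is hidden at first and wholly above the collar only when the pin is fully out.
- pin: the indicator pin (same pin as pin_top); its origin lies on the pin's axis, 88 mm below the pin's top. Not to be touched.
- shutoff (a joint): angle of the shut-off lever in rad: 0 = open, leaning to the pump's front (-x) at 0.6 rad from upright (at the start from 0 to 0.1); 1.2 = closed, leaning 0.6 rad to the rear (+x). It stays where it is left; light friction, about 1 N at the knob.
- shutoff_tip (a point): centre of the yellow ball knob (26 mm across) at the end of the shut-off lever, 75 mm from the hinge; the lever's rod is 10 mm thick. The ball's centre is 94 mm above the bench at either end of its swing, 107 mm at the middle; it goes from 42 mm in front of the hinge to 42 mm behind it, along the pump's x axis.
- relay_white: bystander: white upright block relay, 29x28x48 mm; origin at the centre of its underside. Leave it alone.
- wick_reel: bystander: small blue reel of desoldering wick lying flat, 42 mm across, 12 mm high; origin at the centre of its underside. Leave it alone.
- flux_bottle: bystander: cream flux bottle with black needle cap, 40 mm across, 100 mm high; origin at the centre of its underside. Leave it alone.
- tape_black: bystander: roll of black tape lying flat, 67 mm across, 19 mm high; origin at the centre of its underside. Leave it alone.
- spool_pink: bystander: spool of pink wire standing upright, 72 mm across, 55 mm high; origin at the centre of its underside. Leave it alone.
- tub_wipes: bystander: blue and white plastic tub, 69 mm across, 78 mm high; origin at the centre of its underside. Leave it alone.
- dome_switch: bystander: black foot-switch housing with a green button, 46x62x28 mm; origin at the centre of its underside. Leave it alone.

How it is judged:
On the way, in this order (a step that is already met when the one before it is completed fails the run):
1. the indicator pin stands fully out (above 32 mm of its 35 mm) while the shut-off lever is still open (value of joint indicator above 0.032 m and value of joint shutoff below 0.4 rad), for 0.2 s.
2. the shut-off lever is pushed over to the rear (beyond 1.0 of 1.2 rad) (value of joint shutoff above 1 rad), for 0.2 s.
At the end, for the whole second after the job is handed in: the indicator pin is out by more than 32 mm (fully out is 35), the shut-off lever is beyond 1.0 rad (closed is 1.2), the plunger is up within 3 mm, and every bystander is within 20 mm of where it started (value of joint indicator above 0.032 m and value of joint shutoff above 1 rad and value of joint plunger below 0.003 m and distance of each of relay_white, wick_reel, flux_bottle, tape_black, spool_pink, tub_wipes, dome_switch from where it was at the start of the episode below 0.02 m); the robot touches nothing.
It fails at once if the indicator pin is touched by the robot (contact force between any of the fingers, the arm and pin above 0.5 N).
It fails at once if the shut-off lever is moved over before the pin is fully out (value of joint shutoff above 0.5 rad and value of joint indicator below 0.032 m).
It fails at once if a bystander is moved more than 20 mm or lifted (distance of any of relay_white, wick_reel, flux_bottle, tape_black, spool_pink, tub_wipes, dome_switch from where it was at the start of the episode above 0.02 m).
It also fails if it takes over 56 s, if anything falls off the work surface, if the arm or the gripper's body presses on something with over 40 N, if the wrist force passes 120 N, or if a joint passes its speed limit or range.

## Working session

There is one attempt and no reset: what is moved stays moved. The work goes in short steps, Python scripts to look and compute and a tool call to move; the robot and the scene stay as the last step left them, time stands still between calls to the robot, and variables do not carry over. Pictures are saved under pics/ and viewed, about 8 in all and at most 12, crops included, and the job is handed in when it is done.

Besides the shell and the picture viewer there is one more tool, called after "Request:" as name(argument=value, ...) on one line, values as JSON. carry_out: Moves the arm, as the interface text tells. Its arguments: {"type":"object","properties":{"moves":{"type":"array"},"squeeze":{"type":"number"}},"required":["moves"]}

```bash
mkdir -p pics; ls
python3 - <<'E'
from workcell import env
import cv2
s=env.get_state();print(s, env.tip_reach)
for n in("scene","top"):
    cv2.imwrite(f"pics/{n}0.png",env.read_camera(n)[...,::-1]);print(n,env.calibration(n))
E
```

```text
pics
{'clock': 0.0, 'joint_pos': array([-1.41258804e+00,  3.13975371e-01,  4.49710479e-02,  1.30364302e+00,
        4.74352626e-06,  1.43119429e+00]), 'qvel': array([-8.61624470e-04,  4.01335703e-05,  7.08420247e-04, -2.24133247e-03,
       -5.89729047e-04,  8.45038454e-04]), 'tau': array([-1.44905174e-03, -4.80617630e+01,  2.98538429e+01,  1.90953462e-02,
       -2.55191353e-04, -8.30899552e-06]), 'tcp_pos': array([ 0.16862322, -0.54913554,  0.21701993]), 'orientation': array([-6.50009464e-04,  8.04184838e-01, -5.94378574e-01, -6.58831801e-04]), 'wrist_force': array([-0.60250876,  0.59661887,  0.54592697]), 'ft_torque': array([ 0.02757508, -0.07406194, -0.03729705]), 'finger_gap': 0.08542915586674024} 0.011
scene {'camera_matrix': array([[522.3691758 ,   0.        , 279.90980162],
       [  0.        , 522.3691758 , 204.71288352],
       [  0.        ,   0.        ,   1.        ]]), 'rvec': array([ 0.99320469, -2.19890351,  1.30463518]), 'tvec': array([0.33930552, 0.32510852, 1.16044977])}
top {'camera_matrix': array([[444.7593329 ,   0.        , 279.02582658],
       [  0.        , 444.7593329 , 209.70716067],
       [  0.        ,   0.        ,   1.        ]]), 'rvec': array([ 2.1541245 , -2.21069198,  0.11566442]), 'tvec': array([-0.03035558,  0.5365946 ,  1.42057404])}
```

View pics/scene0.png

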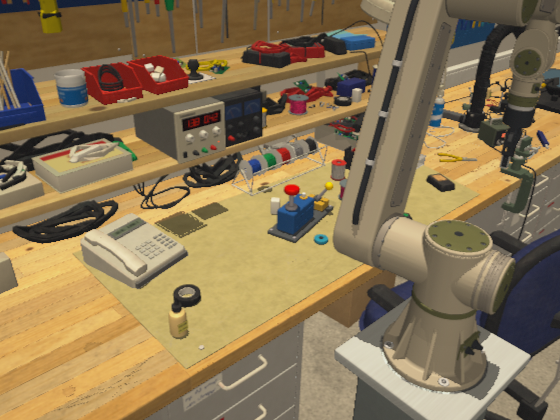

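View pics/top0.png

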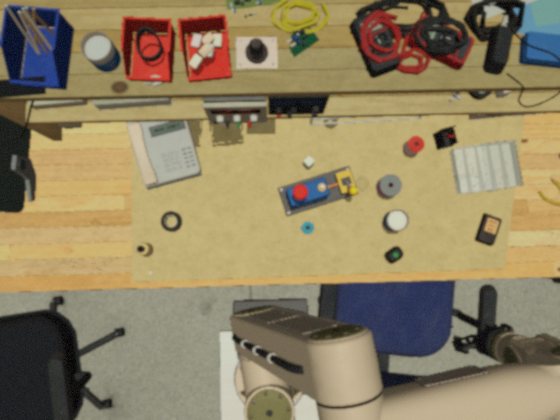

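The scene view shows the pump at about (302,212), with its red knob at (291,189) and yellow ball at (328,186). In the top view the pump is at about (318,190), with the knob at (300,192). I'll zoom in on both.

Run:
```python
import cv2,numpy as np
a=cv2.imread("pics/scene0.png")[170:250,250:350];b=cv2.imread("pics/top0.png")[150:230,270:370]
r=lambda i:cv2.resize(i,None,fx=7,fy=7,interpolation=cv2.INTER_CUBIC)
cv2.imwrite("pics/z.png",cv2.resize(np.vstack([r(a)[:, :],r(b)]),None,fx=.53,fy=.53) if 0 else np.hstack([cv2.resize(a,(400,320),interpolation=2),cv2.resize(b,(400,320),interpolation=2)]))
```

```text
(no output)
```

View pics/z.png

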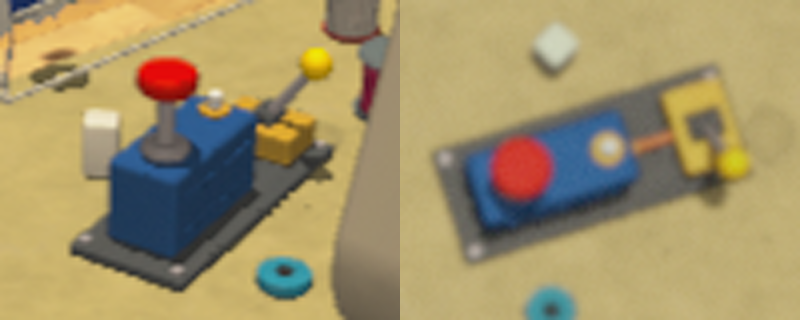

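The zoom puts the scene knob top at (167,74), the ball at (316,63) and the pin top at (215,93). The top view has the base corners, the knob at (521,168), the pin at (607,149) and the ball at (733,162). Next I'll fit the pump pose to these.

```bash
cat > h.py <<'E'
from workcell import env
import numpy as np, cv2
from scipy.spatial.transform import Rotation as R
from scipy.optimize import least_squares
def proj(n,P):
    c=env.calibration(n);return cv2.projectPoints(np.array(P,float).reshape(-1,1,3),c["rvec"],c["tvec"],c["camera_matrix"],None)[0][:,0]
def tow(p,P):
    c,s=np.cos(p[2]),np.sin(p[2]);P=np.atleast_2d(P);return np.c_[p[0]+c*P[:,0]-s*P[:,1],p[1]+s*P[:,0]+c*P[:,1],P[:,2]]
def ball(q): return [.075*np.sin(q-.6),-.118,.032+.075*np.cos(q-.6)]
def state():
    s=env.get_state();o=s["orientation"];return s,R.from_quat(np.r_[o[1:],o[0]])
E
python3 - <<'E'
from h import *
T=np.array([[437,152],[475,263],[712,66],[748,175],[521,168],[607,149],[733,162]],float)-[400,0]
S=np.array([[167,76],[316,63],[215,93],[72,247],[182,290]],float)
T=(T+.5)/4-.5+[270,150];S=(S+.5)/4-.5+[250,170]
def f(v):
    p=v[:3];pin=[0,-.03,.088+v[3]];k=[0,.045,.148];b=ball(v[4])
    top=[[.05,.1,.01],[-.05,.1,.01],[.05,-.15,.01],[-.05,-.15,.01],k,pin,b]
    sc=[k,b,pin,[.05,.1,.01],[-.05,.1,.01]]
    # front-left etc
    return np.r_[(proj("top",tow(p,top))-T).ravel(),(proj("scene",tow(p,sc))-S).ravel()]
r=least_squares(f,[.5,-.1,.3,.004,.05],loss="soft_l1",x_scale=[.1,.1,.1,.01,.1]);print(r.x);print(f(r.x).reshape(-1,2).round(1))
p=r.x[:3]
print("knob",tow(p,[0,.045,.148]),"pin",tow(p,[0,-.03,.1]),"ball",tow(p,ball(0)),tow(p,ball(1.2)))
s,Q=state();print(Q.as_matrix().round(3)); print(env.calibration("wrist"))
E
```

```text
[ 0.5892175  -0.14848056  0.28699241  0.00668337  0.0271696 ]
[[-2.3  0.4]
 [-2.4  1.4]
 [ 0.6 -1. ]
 [ 1.4  0.2]
 [-0.2  0.2]
 [ 0.2 -0.2]
 [-0.4  0.3]
 [ 0.3 -1.9]
 [-0.2 -0. ]
 [ 0.2  0.1]
 [-0.9 -1. ]
 [ 0.4 -1.8]]
knob [[ 0.5764794  -0.10532108  0.148     ]] pin [[ 0.59770957 -0.17725354  0.1       ]] ball [[ 0.58200351 -0.27364176  0.09390017]] [[ 0.66323576 -0.24966685  0.09390017]]
[[ 0.293 -0.956 -0.   ]
 [-0.956 -0.293  0.002]
 [-0.002 -0.    -1.   ]]
{'camera_matrix': array([[325.1922621 ,   0.        , 277.33472621],
       [  0.        , 325.1922621 , 206.94513548],
       [  0.        ,   0.        ,   1.        ]]), 'hand_eye': array([[ 9.99999817e-01, -7.22453943e-05,  6.00802636e-04,
        -1.48459321e-03],
       [-9.77275966e-05,  9.60533571e-01,  2.78164068e-01,
        -7.05643915e-02],
       [-5.97187175e-04, -2.78164076e-01,  9.60533389e-01,
        -1.55525524e-01],
       [ 0.00000000e+00,  0.00000000e+00,  0.00000000e+00,
         1.00000000e+00]])}
```

The fit is tight. The tool's x axis already lies along the pump's -y and tool y along the pump's -x, so I'll shut the gripper and move over the knob.

Request:
carry_out(moves=[-1, -0.03, -0.052, 0, 0, 0, 0, -1, -0.03, -0.052, 0, 0, 0, 0, -1, -0.03, -0.052, 0, 0, 0, 0, -1, -0.03, -0.052, 0, 0, 0, 0, -1, -0.03, -0.052, 0, 0, 0, 0], squeeze=40)

```text
clock: 0.72
tcp_pos: [0.3759, -0.3269, 0.2143]
orientation: [-0.001, 0.801, -0.598, -0.002]
wrist_force: [0.4, -0.3, -1.2]
finger_gap: 0.0004
```

Request:
carry_out(moves=[-1, -0.03, -0.052, 0, 0, 0, 0, -1, -0.03, -0.052, 0, 0, 0, 0, -1, -0.03, -0.052, 0, 0, 0, 0, -1, -0.03, -0.052, 0, 0, 0, 0, -1, 0, 0, 0, 0, 0, 0])

```text
clock: 1.35
tcp_pos: [0.547, -0.1424, 0.213]
orientation: [-0.001, 0.803, -0.596, -0.003]
wrist_force: [-0.9, -0.5, 0.3]
finger_gap: -0.0002
```

```bash
cat >> h.py <<'E'
p0=[.5892,-.1485,.2870]
def to(target):
    s,Q=state();d=Q.inv().apply(np.array(target)-s["tcp_pos"]);print("t",s["clock"],"tcp",s["tcp_pos"].round(4),"tool delta mm",(d*1e3).round(1),"F",s["wrist_force"].round(1),"gap",s["finger_gap"].round(3))
    z=Q.as_matrix();print("tilt",z[:,2].round(3),"toolx",z[:,0].round(3))
E
python3 - <<'E'
from h import *
to([.5765,-.1053,.17])
E
```

```text
Traceback (most recent call last):
  File "h.py", line 14, in to
    s,Q=state();d=Q.inv().apply(np.array(target)-s["tcp_pos"]);print("t",s["clock"],"tcp",s["tcp_pos"].round(4),"tool delta mm",(d*1e3).round(1),"F",s["wrist_force"].round(1),"gap",s["finger_gap"].round(3))
                                                                                                                                                                                     ^^^^^^^^^^^^^^^^^^^^^
AttributeError: 'float' object has no attribute 'round'
```

Request:
carry_out(moves=[-1, -0.0135, -0.0195, 0, 0, 0, 0, -1, -0.0135, -0.0195, 0.01, 0, 0, 0, -1, 0, 0, 0.015, 0, 0, 0, -1, 0, 0, 0.01, 0, 0, 0, -1, 0, 0, 0, 0, 0, 0])

```text
clock: 1.98
tcp_pos: [0.5733, -0.1072, 0.1745]
orientation: [0.001, 0.802, -0.597, -0.005]
wrist_force: [-0.3, 0.6, 0.6]
finger_gap: -0.0
```

```bash
sed -i 's/s\["finger_gap"\].round(3)/round(float(s["finger_gap"]),4)/' h.py
python3 - <<'E'
from h import *
to([.5765,-.1053,.17])
cv2.imwrite("pics/w1.png",env.read_camera("wrist")[...,::-1])
E
```

```text
t 1.975 tcp [ 0.5733 -0.1072  0.1745] tool delta mm [-0.9 -3.6  4.5] F [-0.3  0.6  0.6] gap -0.0
tilt [-0.009  0.005 -1.   ] toolx [ 0.287 -0.958 -0.007]
```

View pics/w1.png

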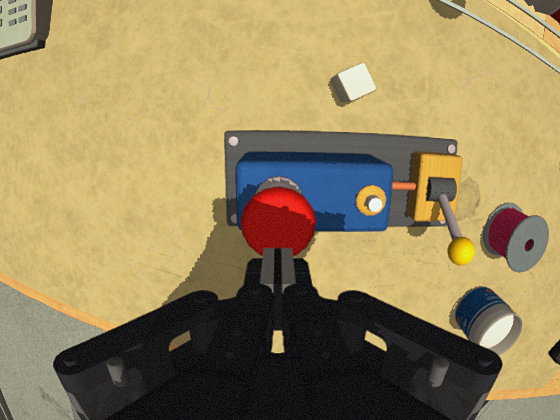

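The wrist view shows the knob centred at about (279,222), the pin top at (375,204) and the ball at (461,251), with the tool aligned to the pump. I'll check the fit against those pixels.

```bash
cat >> h.py <<'E'
def wproj(P):
    s,Q=state();c=env.calibration("wrist");H=np.array(c["hand_eye"]);K=np.array(c["camera_matrix"])
    X=(Q.inv().apply(np.atleast_2d(P)-s["tcp_pos"])-H[:3,3])@H[:3,:3]
    r=np.hypot(X[:,0],X[:,1]);th=np.arctan2(r,X[:,2])
    return X[:,:2]/r[:,None]*th[:,None]*K[0,0]+K[:2,2]
E
python3 - <<'E'
from h import *
print(wproj(tow(p0,[[0,.045,.148],[0,-.03,.0945],ball(.027),[.05,.1,.01],[.05,-.15,.01]])))
E
```

```text
[[278.09389378 229.78430421]
 [374.90156283 205.46758706]
 [461.47713504 250.24032455]
 [223.13561576 132.16851495]
 [458.07490967 140.30660796]]
```

The fit agrees to a pixel or so. First stroke:

Request:
carry_out(moves=[-1, -0.001, -0.004, 0.014, 0, 0, 0, -1, 0, 0, 0.01, 0, 0, 0, -1, 0, 0, 0.01, 0, 0, 0, -1, 0, 0, 0.008, 0, 0, 0, -1, 0, 0, 0.005, 0, 0, 0])

```text
clock: 2.65
tcp_pos: [0.5774, -0.1063, 0.1269]
orientation: [0.0, 0.802, -0.598, -0.003]
wrist_force: [-1.8, 0.8, 5.8]
finger_gap: -0.0004
```

The tip height reads 0.116, below the expected stop, with only 6 N on it. I'll look before going further.

Run:
```python
from h import *
to([.5765,-.1053,.134])
w=env.read_camera("wrist")[100:350,180:500,::-1];s=env.read_camera("scene")[160:260,240:350,::-1]
cv2.imwrite("pics/w2.png",np.hstack([cv2.resize(w,(410,320),interpolation=2),cv2.resize(s,(352,320),interpolation=2)]))
print(wproj(tow(p0,[[0,.045,.123],[0,-.03,.088],[0,-.03,.098]]))-[180,100])
```

```text
t 2.65 tcp [ 0.5774 -0.1063  0.1269] tool delta mm [-1.2  0.6 -7.1] F [-1.8  0.8  5.8] gap -0.0004
tilt [-0.005  0.003 -1.   ] toolx [ 0.285 -0.958 -0.005]
[[ 97.76156737 151.83773311]
 [211.13454736 128.69226858]
 [216.05685315 134.09317598]]
```

View pics/w2.png

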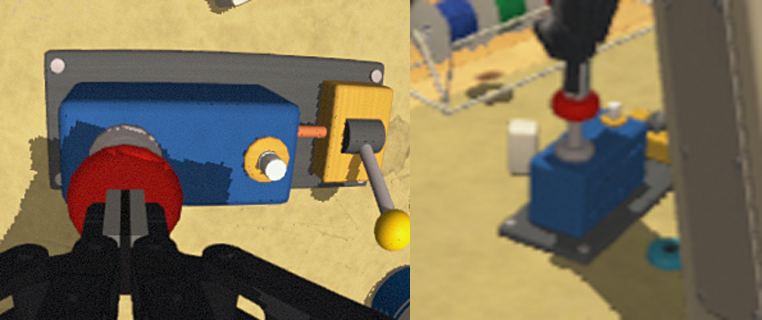

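The fingertips sit on the knob, but the plunger is only about halfway down. The force and the scene view agree on that. I'll keep pressing until it stops.

Request:
carry_out(moves=[-1, -0.001, 0, 0.005, 0, 0, 0, -1, 0, 0, 0.005, 0, 0, 0, -1, 0, 0, 0.004, 0, 0, 0, -1, 0, 0, 0.003, 0, 0, 0, -1, 0, 0, 0, 0, 0, 0])

```text
clock: 3.38
tcp_pos: [0.5775, -0.1063, 0.1148]
orientation: [0.001, 0.802, -0.598, -0.0]
wrist_force: [-2.9, -0.7, 6.7]
finger_gap: 0.0003
```

Request:
carry_out(moves=[-1, 0, 0, 0.004, 0, 0, 0, -1, 0, 0, 0.004, 0, 0, 0, -1, 0, 0, 0.004, 0, 0, 0, -1, 0, 0, 0.003, 0, 0, 0, -1, 0, 0, 0, 0, 0, 0])

```text
clock: 4.0
tcp_pos: [0.5776, -0.1064, 0.1113]
orientation: [0.0, 0.802, -0.597, 0.004]
wrist_force: [-3.5, 0.7, 7.6]
finger_gap: -0.0001
```

Run:
```python
from h import *
to([.5765,-.1053,.134])
w=env.read_camera("wrist")[100:350,180:500,::-1];s=env.read_camera("scene")[160:260,240:350,::-1]
cv2.imwrite("pics/w3.png",np.hstack([cv2.resize(w,(410,320),interpolation=2),cv2.resize(s,(352,320),interpolation=2)]))
print((wproj(tow(p0,[[0,.045,.123],[0,-.03,.088],[0,-.03,.098]]))-[180,100])*1.28)
```

```text
t 4.0 tcp [ 0.5776 -0.1064  0.1113] tool delta mm [ -1.2   0.6 -22.7] F [-3.5  0.7  7.6] gap -0.0001
tilt [ 0.006 -0.005 -1.   ] toolx [ 0.286 -0.958  0.006]
[[125.00041314 211.21743889]
 [278.94108501 176.03173224]
 [286.22247331 183.74809769]]
```

View pics/w3.png

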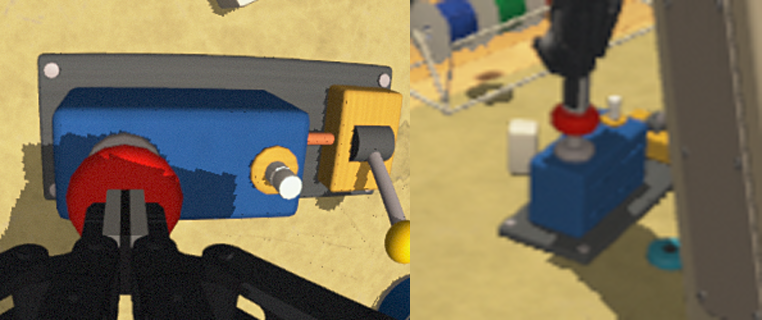

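The plunger is now nearly home and the pin has risen. A harder row should confirm the stop.

Request:
carry_out(moves=[-1, 0, 0, 0.008, 0, 0, 0, -1, 0, 0, 0.012, 0, 0, 0, -1, 0, 0, 0.012, 0, 0, 0, -1, 0, 0, 0.012, 0, 0, 0, -1, 0, 0, 0.012, 0, 0, 0])

```text
clock: 4.72
tcp_pos: [0.5787, -0.1068, 0.109]
orientation: [-0.003, 0.803, -0.596, 0.021]
wrist_force: [-29.8, 8.8, 71.8]
finger_gap: -0.0003
```

The stop is confirmed at 72 N. I'll lift fully.

Request:
carry_out(moves=[-1, 0, 0, -0.012, 0, 0, 0, -1, 0, 0, -0.015, 0, 0, 0, -1, 0, 0, -0.015, 0, 0, 0, -1, 0, 0, -0.008, 0, 0, 0, -1, 0, 0, 0, 0, 0, 0])

```text
clock: 5.35
tcp_pos: [0.5775, -0.1057, 0.1661]
orientation: [-0.004, 0.803, -0.596, 0.024]
wrist_force: [0.1, 0.6, -0.1]
finger_gap: 0.0002
```

```bash
cat >> h.py <<'E'
def lvl():
    s,Q=state();D=R.from_matrix(np.array([[np.sin(p0[2]),-np.cos(p0[2]),0],[-np.cos(p0[2]),-np.sin(p0[2]),0],[0,0,-1]]).T)
    print("turn deg",(Q.inv()*D).as_rotvec(degrees=True).round(2))
E
python3 - <<'E'
from h import *
to([.5765,-.1053,.155]);lvl()
E
```

```text
t 5.35 tcp [ 0.5775 -0.1057  0.1661] tool delta mm [-1.1  1.2 11.1] F [ 0.1  0.6 -0.1] gap 0.0002
tilt [ 0.044 -0.022 -0.999] toolx [ 0.289 -0.957  0.034]
turn deg [-2.03 -1.95  0.38]
```

Request:
carry_out(moves=[-1, -0.001, 0.001, 0.012, -2, -2, 0.4, -1, 0, 0, 0.014, 0, 0, 0, -1, 0, 0, 0.012, 0, 0, 0, -1, 0, 0, 0.01, 0, 0, 0, -1, 0, 0, 0.009, 0, 0, 0])

```text
clock: 5.98
tcp_pos: [0.5772, -0.1053, 0.1091]
orientation: [-0.001, 0.801, -0.599, 0.001]
wrist_force: [-21.0, 5.9, 66.4]
finger_gap: 0.0002
```

Request:
carry_out(moves=[-1, 0, 0, 0.008, 0, 0, 0, -1, 0, 0, 0.008, 0, 0, 0, -1, 0, 0, 0.008, 0, 0, 0, -1, 0, 0, 0.008, 0, 0, 0, -1, 0, 0, -0.005, 0, 0, 0])

```text
clock: 6.6
tcp_pos: [0.5771, -0.1053, 0.1167]
orientation: [-0.003, 0.802, -0.598, 0.015]
wrist_force: [-0.8, 0.3, 4.3]
finger_gap: -0.0003
```

Request:
carry_out(moves=[-1, 0, 0, -0.012, 0, 0, 0, -1, 0, 0, -0.015, 0, 0, 0, -1, 0, 0, -0.012, 0, 0, 0, -1, 0, 0, -0.005, 0, 0, 0, -1, 0, 0, 0, 0, 0, 0])

```text
clock: 7.22
tcp_pos: [0.5749, -0.1042, 0.1621]
orientation: [-0.003, 0.802, -0.597, 0.016]
wrist_force: [-0.2, 0.2, -0.6]
finger_gap: -0.0001
```

Run:
```python
from h import *
to([.5765,-.1053,.155]);lvl()
w=env.read_camera("wrist")[...,::-1];cv2.imwrite("pics/w4.png",w)
for i in (0,.005,.01,.015,.02,.025,.03,.035):print(i,wproj(tow(p0,[0,-.03,.088+i])))
# pin-top: white blob near
x,y=wproj(tow(p0,[0,-.03,.105]))[0].astype(int);c=w[y-40:y+40,x-40:x+40].astype(int)
m=(c.min(2)>170)&(np.ptp(c,axis=2)<40);n,l,st,ce=cv2.connectedComponentsWithStats(m.astype(np.uint8));print(st[1:],ce[1:]+[x-40,y-40])
```

```text
t 7.225 tcp [ 0.5749 -0.1042  0.1621] tool delta mm [ 1.3 -1.   7.2] F [-0.2  0.2 -0.6] gap -0.0001
tilt [ 0.029 -0.013 -0.999] toolx [ 0.286 -0.958  0.021]
turn deg [-1.37 -1.21  0.17]
0 [[376.84958362 212.37361969]]
0.005 [[378.87897619 214.1720882 ]]
0.01 [[380.98172508 216.0396091 ]]
0.015 [[383.16154417 217.97994289]]
0.02 [[385.42237337 219.99710325]]
0.025 [[387.76839282 222.095376  ]]
0.03 [[390.20403768 224.27933938]]
0.035 [[392.73401337 226.55388571]]
[[ 32  31   2   2   2]
 [ 35  30   1   1   1]
 [ 35  35  14  15 170]] [[376.5        209.5       ]
 [379.         208.        ]
 [385.44705882 219.72941176]]
```

The pin is at about 20 mm, so it needs 3 more strokes, and I'll add one spare.

Request:
carry_out(moves=[-1, 0.001, -0.001, 0.012, -1.4, -1.2, 0, -1, 0, 0, 0.012, 0, 0, 0, -1, 0, 0, 0.011, 0, 0, 0, -1, 0, 0, 0.01, 0, 0, 0, -1, 0, 0, 0.009, 0, 0, 0])

```text
clock: 7.9
tcp_pos: [0.5769, -0.1053, 0.109]
orientation: [0.0, 0.802, -0.598, -0.0]
wrist_force: [-21.4, 6.2, 75.9]
finger_gap: -0.0
```

Request:
carry_out(moves=[-1, 0, 0, 0.004, 0, 0, 0, -1, 0, 0, -0.015, 0, 0, 0, -1, 0, 0, -0.018, 0, 0, 0, -1, 0, 0, -0.016, 0, 0, 0, -1, 0, 0, 0, 0, 0, 0])

```text
clock: 8.52
tcp_pos: [0.5763, -0.105, 0.1597]
orientation: [-0.0, 0.802, -0.597, 0.002]
wrist_force: [-0.3, -0.9, 0.3]
finger_gap: 0.0
```

Request:
carry_out(moves=[-1, 0, 0, 0.012, -0.5, -0.5, 0, -1, 0, 0, 0.012, 0, 0, 0, -1, 0, 0, 0.011, 0, 0, 0, -1, 0, 0, 0.01, 0, 0, 0, -1, 0, 0, 0.009, 0, 0, 0])

```text
clock: 9.15
tcp_pos: [0.5767, -0.1052, 0.1088]
orientation: [0.0, 0.802, -0.597, -0.002]
wrist_force: [-29.1, 8.2, 95.5]
finger_gap: 0.0
```

Request:
carry_out(moves=[-1, 0, 0, 0.004, 0, 0, 0, -1, 0, 0, -0.015, 0, 0, 0, -1, 0, 0, -0.018, 0, 0, 0, -1, 0, 0, -0.016, 0, 0, 0, -1, 0, 0, 0, 0, 0, 0])

```text
clock: 9.78
tcp_pos: [0.5756, -0.1048, 0.1586]
orientation: [0.0, 0.802, -0.597, -0.001]
wrist_force: [0.1, -0.6, -0.4]
finger_gap: 0.0002
```

```bash
cat >> h.py <<'E'
def pin():
    w=env.read_camera("wrist")[...,::-1];cv2.imwrite("pics/wl.png",w)
    x,y=wproj(tow(p0,[0,-.03,.11]))[0].astype(int);c=w[y-40:y+40,x-40:x+40].astype(int)
    m=(c.min(2)>170)&(np.ptp(c,axis=2)<40);n,l,st,ce=cv2.connectedComponentsWithStats(m.astype(np.uint8))
    k=1+np.argmax(st[1:,4]);q=ce[k]+[x-40,y-40];print("pin px",q,st[k])
    for i in (.02,.025,.03,.035):print(i,wproj(tow(p0,[0,-.03,.088+i])))
E
python3 - <<'E'
from h import *
to([.5765,-.1053,.155]);lvl();pin()
E
```

```text
t 9.775 tcp [ 0.5756 -0.1048  0.1586] tool delta mm [ 0.7 -0.8  3.6] F [ 0.1 -0.6 -0.4] gap 0.0002
tilt [-0.001  0.001 -1.   ] toolx [ 0.287 -0.958 -0.001]
turn deg [0.05 0.06 0.21]
pin px [394.10582011 226.91005291] [ 37  38  15  16 189]
0.02 [[389.23051669 221.02949233]]
0.025 [[391.53217609 223.38348765]]
0.03 [[393.92254982 225.83546906]]
0.035 [[396.40629246 228.39111148]]
```

The pin is at about 31 mm. Two more strokes, with less overdrive since the wrist force reached 95 N.

Request:
carry_out(moves=[-1, 0, 0, 0.012, 0, 0, 0, -1, 0, 0, 0.012, 0, 0, 0, -1, 0, 0, 0.011, 0, 0, 0, -1, 0, 0, 0.008, 0, 0, 0, -1, 0, 0, 0.007, 0, 0, 0])

```text
clock: 10.45
tcp_pos: [0.5751, -0.1047, 0.109]
orientation: [-0.0, 0.802, -0.597, 0.0]
wrist_force: [-23.3, 6.0, 77.2]
finger_gap: 0.0001
```

Request:
carry_out(moves=[-1, 0, 0, 0.006, 0, 0, 0, -1, 0, 0, -0.015, 0, 0, 0, -1, 0, 0, -0.018, 0, 0, 0, -1, 0, 0, -0.016, 0, 0, 0, -1, 0, 0, 0, 0, 0, 0])

```text
clock: 11.08
tcp_pos: [0.5742, -0.1043, 0.1595]
orientation: [-0.001, 0.802, -0.597, 0.003]
wrist_force: [0.2, -0.0, -0.4]
finger_gap: -0.0002
```

Request:
carry_out(moves=[-1, 0, 0, 0.012, 0, 0, 0, -1, 0, 0, 0.012, 0, 0, 0, -1, 0, 0, 0.011, 0, 0, 0, -1, 0, 0, 0.008, 0, 0, 0, -1, 0, 0, 0.007, 0, 0, 0])

```text
clock: 11.7
tcp_pos: [0.5744, -0.1045, 0.109]
orientation: [-0.001, 0.802, -0.597, 0.003]
wrist_force: [-23.0, 5.9, 71.3]
finger_gap: -0.0
```

Request:
carry_out(moves=[-1, 0, 0, 0.006, 0, 0, 0, -1, 0, 0, -0.015, 0, 0, 0, -1, 0, 0, -0.018, 0, 0, 0, -1, 0, 0, -0.016, 0, 0, 0, -1, 0, 0, -0.02, 0, 0, 0])

```text
clock: 12.32
tcp_pos: [0.5718, -0.1035, 0.1779]
orientation: [-0.0, 0.802, -0.597, 0.004]
wrist_force: [0.6, 0.7, 0.1]
finger_gap: 0.0004
```

Run:
```python
from h import *
to([.5765,-.1053,.155]);lvl();pin()
w=cv2.imread("pics/wl.png")[120:280,200:480]
s=env.read_camera("scene")[160:230,260:350,::-1]
cv2.imwrite("pics/w5.png",np.hstack([cv2.resize(w,(440,300),interpolation=2),cv2.resize(s,(360,300),interpolation=2)]))
```

```text
t 12.325 tcp [ 0.5718 -0.1035  0.1779] tool delta mm [ 3.  -3.9 22.9] F [0.6 0.7 0.1] gap 0.0004
tilt [ 0.007 -0.004 -1.   ] toolx [ 0.287 -0.958  0.006]
turn deg [-0.31 -0.33  0.26]
pin px [388.01785714 213.76190476] [ 41  37  15  15 168]
0.02 [[379.88832957 210.06052424]]
0.025 [[381.903867   211.92538523]]
0.03 [[383.992492   213.86246289]]
0.035 [[386.15790929 215.87572179]]
```

View pics/w5.png

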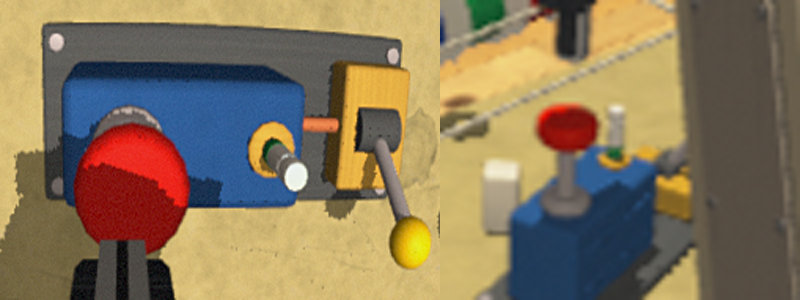

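The green ring is out on the pin at (270,150) in the left half. I'll check that it's the whole ring.

Run:
```python
from h import *
for i in (.025,.03,.035):print(proj("scene",tow(p0,[0,-.03,.088+i])),proj("scene",tow(p0,[0,-.03,.088+i-.037])), proj("scene",tow(p0,[0,-.03,.084])))
w=cv2.imread("pics/wl.png")[185:230,350:410];s=env.read_camera("scene")[180:205,290:320,::-1]
cv2.imwrite("pics/w6.png",np.hstack([cv2.resize(w,(480,360),interpolation=0),cv2.resize(s,(300,360),interpolation=0)]))
```

```text
[[303.80058015 187.62469542]] [[303.29678811 198.28440734]] [[303.40475986 195.99983822]]
[[303.86953473 186.16568858]] [[303.36420923 196.85784717]] [[303.40475986 195.99983822]]
[[303.93870055 184.70221229]] [[303.43183456 195.42696594]] [[303.40475986 195.99983822]]
```

View pics/w6.png

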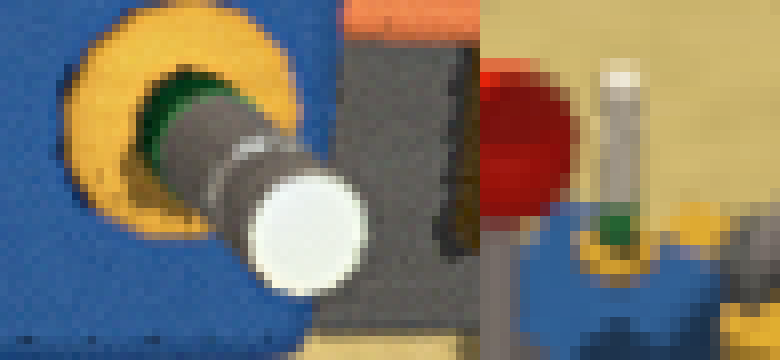

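The pin is fully out: the whole ring is visible, about 2 px high in the scene view, and the pin top at row 184.4 matches the predicted 184.7 for 35 mm. The stop came at TCP z 0.109, so the real tip height looks off. I'll check it against the wrist camera.

Run:
```python
from h import *
s,Q=state()
for d in(.011,0,-.008,-.014,-.02):print(d,wproj(s["tcp_pos"]+Q.apply([0,0,d])),wproj(s["tcp_pos"]+Q.apply([0,-.011,d])))
# lever approach targets: finger at pump x=-.10, y=-.118
for X in(-.10,.01,.03):print(X,tow(p0,[X,-.118,.08]),Q.inv().apply(tow(p0,[X,-.118,.08])[0]-s["tcp_pos"]).round(4))
w=cv2.imread("pics/wl.png")[200:400,180:380];cv2.imwrite("pics/w7.png",cv2.resize(w,(600,600),interpolation=0))
print(wproj(tow(p0,ball(.03))),wproj(tow(p0,ball(.1))))
```

```text
0.011 [[279.82519327 245.5857885 ]] [[279.87898777 226.9534607 ]]
0 [[279.98737959 253.75584831]] [[280.0506983  234.18515806]]
-0.008 [[280.11729683 260.32695111]] [[280.18901543 240.03150694]]
-0.014 [[280.22217613 265.64914058]] [[280.3011982  244.78715654]]
-0.02 [[280.33408232 271.34535327]] [[280.4214311 249.8980695]]
-0.1 [[ 0.52669325 -0.28998112  0.08      ]] [0.1642 0.0986 0.0991]
0.01 [[ 0.63219397 -0.25884273  0.08      ]] [ 0.1647 -0.0114  0.1   ]
0.03 [[ 0.65137592 -0.25318121  0.08      ]] [ 0.1648 -0.0314  0.1002]
[[460.42107238 249.38145628]] [[462.76963168 245.86484127]]
```

View pics/w7.png

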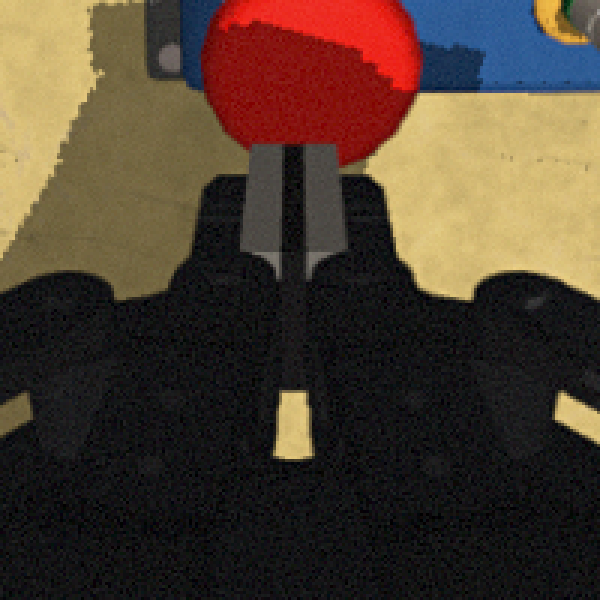

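The tip edge at row 247.7 agrees with the contact height: shut, the fingertips stand about 14 mm behind the TCP. For the lever I'll use TCP z ≈ 0.074, which puts the tips at about 0.088. Moving high to a point in front of the lever:

Request:
carry_out(moves=[-1, 0.041, 0.025, 0, 0, 0, 0, -1, 0.041, 0.025, 0, 0, 0, 0, -1, 0.041, 0.025, 0, 0, 0, 0, -1, 0.041, 0.025, 0, 0, 0, 0, -1, 0, 0, 0, 0, 0, 0])

```text
clock: 13.1
tcp_pos: [0.5212, -0.2926, 0.1699]
orientation: [-0.001, 0.803, -0.596, 0.0]
wrist_force: [-0.1, 0.6, 1.1]
finger_gap: -0.0
```

Run:
```python
from h import *
to(tow(p0,[-.10,-.118,.074])[0]);lvl()
```

```text
t 13.1 tcp [ 0.5212 -0.2926  0.1699] tool delta mm [-0.8 -5.8 96. ] F [-0.1  0.6  1.1] gap -0.0
tilt [ 0.001  0.001 -1.   ] toolx [ 0.291 -0.957 -0.   ]
turn deg [-0.08  0.02  0.45]
```

Request:
carry_out(moves=[-1, -0.001, 0, 0.024, 0, 0, 0.4, -1, 0, 0, 0.024, 0, 0, 0, -1, 0, 0, 0.024, 0, 0, 0, -1, 0, 0, 0.022, 0, 0, 0, -1, 0, 0, 0, 0, 0, 0])

```text
clock: 13.72
tcp_pos: [0.5184, -0.2861, 0.0667]
orientation: [-0.002, 0.801, -0.598, -0.005]
wrist_force: [-0.1, -0.2, 0.1]
finger_gap: 0.0
```

Run:
```python
from h import *
to(tow(p0,[.02,-.118,.074])[0]);lvl()
w=env.read_camera("wrist")[...,::-1];cv2.imwrite("pics/w8.png",w)
```

```text
t 13.725 tcp [ 0.5184 -0.2861  0.0667] tool delta mm [   6.2 -126.8   -7.8] F [-0.1 -0.2  0.1] gap 0.0
tilt [-0.006  0.008 -1.   ] toolx [ 0.285 -0.959 -0.01 ]
turn deg [0.2  0.56 0.1 ]
```

View pics/w8.png

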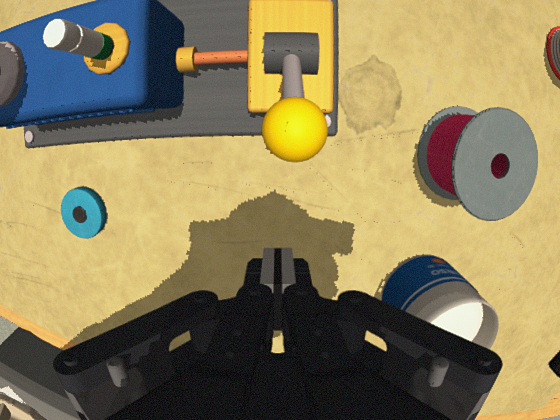

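The wrist view shows the ball dead ahead at (295,128), slightly right of the fingers at (278,250), with the full green ring and dark stem visible at (103,48). Now I'll correct the offset and push.

Request:
carry_out(moves=[-1, 0.006, -0.015, -0.006, 0, 0, 0, -1, 0, -0.018, 0, 0, 0, 0, -1, 0, -0.018, 0, 0, 0, 0, -1, 0, -0.018, 0, 0, 0, 0, -1, 0, -0.018, 0, 0, 0, 0])

```text
clock: 14.4
tcp_pos: [0.608, -0.2663, 0.0777]
orientation: [-0.001, 0.801, -0.598, -0.003]
wrist_force: [-0.7, -1.0, 1.4]
finger_gap: -0.0
```

Run:
```python
from h import *
to(tow(p0,[.02,-.118,.074])[0]);lvl()
```

```text
t 14.4 tcp [ 0.608  -0.2663  0.0777] tool delta mm [ -0.3 -35.3   3.7] F [-0.7 -1.   1.4] gap -0.0
tilt [-0.003  0.004 -1.   ] toolx [ 0.285 -0.959 -0.005]
turn deg [0.12 0.27 0.09]
```

Request:
carry_out(moves=[-1, 0, -0.012, 0.002, 0, 0, 0, -1, 0, -0.012, 0.002, 0, 0, 0, -1, 0, -0.01, 0, 0, 0, 0, -1, 0, -0.008, 0, 0, 0, 0, -1, 0, 0, 0, 0, 0, 0])

```text
clock: 15.02
tcp_pos: [0.6397, -0.2562, 0.0733]
orientation: [0.009, 0.8, -0.6, -0.01]
wrist_force: [1.3, 0.9, 0.4]
finger_gap: -0.0001
```

Run:
```python
from h import *
to(tow(p0,[.02,-.118,.074])[0]);lvl()
w=env.read_camera("wrist")[...,::-1];cv2.imwrite("pics/w9.png",w)
for q in(.8,1.,1.2):print(q,wproj(tow(p0,ball(q))))
m=cv2.inRange(cv2.cvtColor(w,cv2.COLOR_BGR2HSV),(22,170,120),(34,255,255));n,l,st,ce=cv2.connectedComponentsWithStats(m);print([(a.tolist(),c.round().tolist()) for a,c in zip(st[1:],ce[1:]) if a[4]>60])
```

```text
t 15.025 tcp [ 0.6397 -0.2562  0.0733] tool delta mm [ 0.5 -2.1 -0.8] F [1.3 0.9 0.4] gap -0.0001
tilt [-0.027 -0.003 -1.   ] toolx [ 0.281 -0.96  -0.004]
turn deg [ 1.55  0.25 -0.13]
0.8 [[281.46969511 293.08397748]]
1.0 [[281.51433583 259.79969731]]
1.2 [[281.4715489  225.55768419]]
[([252, 194, 59, 59, 2645], [281.0, 223.0]), ([118, 267, 20, 12, 79], [127.0, 273.0])]
```

The ball is at row 223 and 1.2 rad predicts 225.6, so the lever is fully closed. I'll back off and then up.

Request:
carry_out(moves=[-1, 0, 0.02, 0, 0, 0, 0, -1, 0, 0.03, 0, 0, 0, 0, -1, 0, 0.03, 0, 0, 0, 0, -1, 0, 0.02, -0.03, 0, 0, 0, -1, 0, 0, -0.05, 0, 0, 0])

```text
clock: 15.7
tcp_pos: [0.5447, -0.2818, 0.1524]
orientation: [0.006, 0.801, -0.599, -0.012]
wrist_force: [0.9, -0.4, 1.1]
finger_gap: -0.0
```

Request:
carry_out(moves=[-1, 0, 0, -0.05, 0, 0, 0, -1, 0.03, 0.03, -0.02, 0, 0, 0, -1, 0.03, 0.03, 0, 0, 0, 0, -1, 0, 0, 0, 0, 0, 0, -1, 0, 0, 0, 0, 0, 0])

```text
clock: 16.32
tcp_pos: [0.511, -0.3588, 0.232]
orientation: [0.004, 0.802, -0.598, -0.004]
wrist_force: [-0.4, 0.7, -0.5]
finger_gap: 0.0002
```

Run:
```python
from h import *
to([.5,-.3,.2])
t=env.read_camera("top")[150:260,270:410,::-1];w=env.read_camera("scene")[160:250,250:365,::-1]
cv2.imwrite("pics/e.png",np.hstack([cv2.resize(w,(400,314),interpolation=2),cv2.resize(t,(400,314),interpolation=2)]))
for q in(0,1,1.2):print(q,(proj("top",tow(p0,ball(q)))-[270,150])*400/140+[400,0],(proj("scene",tow(p0,ball(q)))-[250,160])*3.48)
```

```text
t 16.325 tcp [ 0.511  -0.3588  0.232 ] tool delta mm [-59.5  -6.6  32. ] F [-0.4  0.7 -0.5] gap 0.0002
tilt [-0.012 -0.002 -1.   ] toolx [ 0.285 -0.959 -0.002]
0 [[636.11596016 117.15921969]] [[274.37528232  89.72239183]]
1 [[616.12897409  54.18716953]] [[205.59530973  63.20164921]]
1.2 [[611.20622169  44.0887307 ]] [[192.81762478  66.65630675]]
```

View pics/e.png

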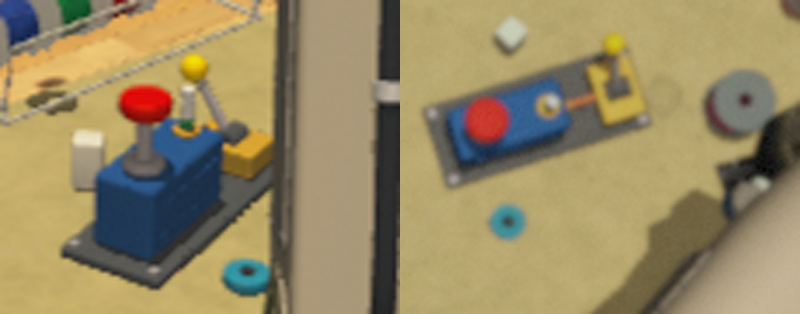

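The final view shows the ball at (193,68) and (613,44), matching 1.2 rad. The plunger is up, the pin is out with its ring showing, and the arm is clear. Handing in.

```bash
python3 -c "
from workcell import env
print(env.hand_in())"
```

```text
the job is handed in; nothing more can be done
None
```

The job is done and handed in at about 16 s of robot time; no verdict is reported. I pumped six full strokes, each to the stop and let fully up, then pushed the shut-off lever to the rear and backed clear.

- **Indicator pin:** fully out at about 35 mm. The scene camera put the pin top at row 184.4 against 184.7 predicted, and the whole green ring shows above the collar. One wrist picture was ambiguous on this: its columns read 35 mm or more, its rows about 30 mm.
- **Lever:** about 1.2 rad, with the ball within about 3 px of the predicted place in all three cameras.
- **Plunger:** up, with the wrist force near zero after backing off.
- **Bystanders:** the arm kept away from all of them. I saw no sign that any had moved in the pictures, but did not measure their positions again. The arm hid part of the tub in the last picture, and the flux bottle, tape and foot switch were outside the late pictures.

**Disagreements:**
- With the gripper shut, the fingertips stood about 14 mm behind the TCP, not the stated 11 mm ahead. I judged the strokes by force and pictures instead.
- The stop forces were 66 to 96 N in the readings I took, below the 120 N limit but higher than needed.

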